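# Unclip the cradle's pinch-latch cover and clip a cell into its bay

## Robot

A 6-joint arm with a two-finger parallel gripper is mounted at the origin on a cart in front of the work surface, level with it; the furniture and walls round the work are solid. World frame = base frame: x ahead of the robot, y to its left, z up, the work surface at z = 0. Lengths are in m, angles in degrees, forces in N, time in s.
With the tool pointing down it reaches from about 0.275 to 0.775 m from the base axis. Payload 14.6 kg.
Tool frame: the origin (TCP) lies at the very end of the fingers, on their centre line; the grasp point (between the pads) lies 19 mm behind it; z points along the fingers, y is the line along which they close (so a half turn about z gives the same grasp; the last joint's range is limited). The gripper opens to 85 mm and grips with 20 to 120 N. Pads are 22 mm wide; open, the fingers measure 114 mm over their backs; the gripper's body (76 mm by 85 mm) begins 54 mm behind the grasp point. The pads swing forward as they close: fully open they stand 13 mm farther back than shut.
Start: joints at [55.445, 15.075, -2.767, 72.158, 0, 81.102], TCP at [0.227, 0.473, 0.231] pointing down, gripper open.
Joint ranges: [-151.79, 151.79], [-50.71, 97.33], [-67.44, 78.34], [-121.81, 120.89], [-77.56, 73.72], [-180, 180]. Speed limits (degrees/s): [108.29, 108.29, 147.25, 159.86, 180, 180].

## Interface

Orientations are given as [roll, pitch, yaw] about the fixed x, y, z axes, in that order (R = Rz(yaw) Ry(pitch) Rx(roll)).
In Python, from plant import arm gives the robot as it stands. The module is installed in compiled form; this text tells all that it offers.
- The arm moves only by the tool arm_command, never from a script. Its argument "deltas" is a list of rows, each an object with "linear": the shift along the tool's x, y, z in mm, a list of three; "turn": the turn about the tool's z in degrees. In form: [{"linear": [tx, ty, tz], "turn": turn}, ...]. A call has 1 to 20 rows; each row shifts and turns the commanded pose from where the row before left it, along the tool's axes as they then stand; what a row does not reach is not made up. A row lasts 1/8 s, in which the tool goes at most 62.5 mm and 10.7 degrees, less where a joint would pass 70% of its speed; a pose out of reach is approached as far as the arm can. A call is refused whole if a number of a shift passes 62.5 or a number of a turn 10.7, either way. A call with a gripper value outside its range is refused whole. "claw" is the finger opening in mm, from 0 to 85.4, set as the call begins (left out, the last holds). The fingers move at their own pace and stop on an object; the grip force is fixed at half the most. Time passes only in rows, so rows that do not move let the fingers close. It gives the time, the measured TCP pose, the force, the opening and the grip force at its end, in the units of the state.
- arm.sense(): the state, without advancing time (a new reading comes with each control period).
- arm.capture(name): name is "scene" or "top"; returns a dict with "pixels" (480x640x3 uint8, red, green, blue), "camera_matrix" (3x3 intrinsics, pixels), "R" (3x3) and "t" (3): a world point X has camera coordinates R X + t. Camera axes: x right, y down, z forward; pixel columns grow to the right and rows downward; lengths in m; the calibration is good to about 2 mm. A picture is of the moment at which its call begins. There is no depth.
- arm.hand_in(): hands the job in; it is judged then, once.
Trained networks look in a picture, given as the dict that the camera call returned (one of the last four; its "shot" number tells which), for a name from the list of things; names that differ only in an ending like _2 or _b are one class to them, and where a whole thing is asked for, a point or a joint stands for the part that bears it (a point fixed in the world has none). Each returns a list of dicts, best first, with "score" (0 to 1); they miss things now and then, are a little off and sometimes report something else, mostly with a low value. They report only what shows in the picture. A call takes as long as a camera call. They do not tell look-alikes from the thing itself.
- arm.masks_of(picture, thing): "region" (480x640 bool, what is visible of it) and "rect" ([left, top, right, bottom] in pixels, round what is visible of it).
- arm.landmark_of(picture, thing): "at" ([column, row] in pixels: a listed point, or the origin of a listed thing).
The state is a dict: "time": time; "joints": joint angles; "joint_velocities": joint speeds; "joint_efforts": joint torques, N m; "tool_pos": TCP position; "tool_rot": TCP orientation; "wrist_force": force on the tool from outside, world axes, zero at the start; "moment": the same for the moment, N m; "width": finger opening in m; "grasp_force": force on a finger pad.
Only numpy, scipy, OpenCV 4.12 (cv2) and the standard library are available. Lean on these libraries where they do the work, as an engineer would, in place of code of your own. Each camera call takes 0.05 s, during which the arm holds its last target. There are 200 camera calls.

## Task

The test cradle is closed by a cover with two opposed spring buttons on top: pinch them together, lift the cover off and stand it on the bench clear of the cradle, buttons up. Then load the loose flat cell into the cradle's bay: taped end in under the hood and against the spring contact first, then gently press the other end down until the catch snaps over it. Leave the other things on the bench where they are.

Things in the scene. Friction and masses are not known exactly. Their poses are not given: they have to be found in the camera images.
- cradle: Black open tray fixed to the bench, 116 (x) x 124 (y) mm, walls 6 mm thick, 36 mm high; origin under its centre, x roughly towards the robot. On its x axis a grey bay for one cell lying along x: spring contact under a hood at the -x end (far from the robot), snap catch at the +x end (nearest the robot). Two ledges inside its y walls hold the cover's tongues.
- bay_floor (a point): Centre of the raised bay floor (28 mm wide in y), 14 mm over the bench, axes as the cradle's; a seated cell's origin lies within 1 mm of it. Four corner guides at x = +-22 mm, 8 mm high, 38 mm apart in y at the foot. Beside the bay the tray is open to its 5 mm floor: 33 mm for each finger beside a seated cell.
- hood_edge (a point): Middle of the lower edge of the fixed hood: 19.5 mm to -x of bay_floor, 12.5 mm over the bay floor. The hood is 36 mm wide, reaches from here to -x, top 16.5 mm over the bay floor. The 9 mm thick cell must slide in under it endways; tilted, taped end down, by 20 to 25 degrees it clears both hood and catch.
- contact (a joint): Brass spring contact, 18 mm wide, upright face 23.5 mm to -x of bay_floor at rest (0 m), pushed to -x up to 0.005 m; 0.7 N at rest plus 0.35 N per mm. With a seated cell it reads about 0.002.
- catch (a joint): Spring catch at the +x end, 12 mm wide; 0 m at rest, where its upright face is 26.5 mm to +x of bay_floor; it gives way to +x up to 0.007 m (2.5 N plus 0.25 N per mm). A cell end pressed down (about 5 to 12 N) pushes it back and it snaps over the cell's top to about 0.
- catch_nose (a point): Tip of the catch's nose, 23.5 mm to +x of bay_floor, 10.5 mm over the bay floor; above it the nose slopes back to +x up to 21 mm over the bay floor. Moves with the catch.
- cover: Grey cover: plate 112 (x) x 120 (y) x 4 mm, a rib on top between the buttons, skirts reaching 17 mm below the plate at its x ends, on which it stands on the bench. Origin at the centre of the plate's underside (36 mm over the bench when on the cradle, axes as the cradle's; 17 mm when stood down). About 0.12 kg. Held by two tongues under the cradle's ledges; carry it by the pinched buttons.
- button_l_face (a point): Centre of the outer face of the button on the cover's +y side, 16.5 mm over the cover's origin: an upright black tab 28 mm long (x), 6 mm thick, from 4.5 to 28.5 mm over the plate's underside. Its face looks to +y, 23 mm from the cover's middle (46 mm over both buttons). Moves with the button.
- button_r_face (a point): The same for the button on the cover's -y side; its outer face faces -y of the cover.
- button_l (a joint): Travel of the +y button towards the middle: 0 released, 0.006 m pressed home (1.6 N at the start, 4 N home). Its tongue is free of the ledge from about 0.004 m. The buttons press home at 34 mm over both.
- button_r (a joint): The same for the -y button.
- cell: Flat silver pouch cell, rigid, 52 (x) x 34 (y) x 9 mm, 0.036 kg, lying loose on the bench to the right of the cradle (beyond it, around x = 0.61, y = -0.29 m, the bench is free); origin at the centre of its underside, x along its length towards the end with the amber tape strip (the terminals).
- cell_terminals (a point): Centre of the cell's taped end face, 26 mm from its centre along its x, 4.5 mm over its underside.
- kapton_roll: Roll of amber tape lying flat, 62 mm across, 19 mm high, a bystander; origin under its centre.
- spare_board: Green circuit board, 52 x 90 x 12 mm, a bystander; origin under its centre.
- cup_screws: White cup of screws, 58 mm across, 26 mm high, a bystander; origin under its centre.
- torque_driver: Dark torque driver lying down, 224 mm long, a bystander; origin under its middle.
- wash_bottle: White bottle with a blue pump head, 66 mm across, 137 mm high, a bystander; origin under its centre.
There are look-alikes about, which are no part of the job. There is more than one size of the cell; the one meant has the size given above.

How it is judged:
By the outcome, as a careful person would: the job done as asked, in the order asked, and still so for the second after the job is handed in, with the robot touching nothing.
It also fails if it takes over 67 s, if anything falls off the work surface, if the arm or the gripper's body presses on something with over 40 N, if the wrist force passes 120 N, or if a joint passes its speed limit or range.

## Working session

There is one attempt and no reset: what is moved stays moved. The work goes in short steps, Python scripts to look and compute and a tool call to move; the robot and the scene stay as the last step left them, time stands still between calls to the robot, and variables do not carry over. Pictures are saved under pics/ and viewed, at most 10 in all, crops included, and the job is handed in when it is done.

Besides the shell and the picture viewer there is one more tool, called after "Request:" as name(argument=value, ...) on one line, values as JSON. arm_command: Moves the arm, as the interface text tells. Its arguments: {"type":"object","properties":{"deltas":{"type":"array"},"claw":{"type":"number"}},"required":["deltas"]}

```bash
mkdir -p pics
cat > h.py <<'E'
import numpy as np, cv2
from plant import arm
from scipy.spatial.transform import Rotation as Ro
def save(p,name,crop=None,s=1):
    im=p["pixels"][:,:,::-1]
    if crop: l,t,r,b=crop; im=im[t:b,l:r]
    if s!=1: im=cv2.resize(im,None,fx=s,fy=s,interpolation=cv2.INTER_CUBIC)
    cv2.imwrite("pics/"+name+".png",im)
def ray(p,uv):
    K,R,t=[np.array(p[k]) for k in("camera_matrix","R","t")]
    d=R.T@np.linalg.solve(K,[uv[0],uv[1],1.]); return -R.T@t,d/np.linalg.norm(d)
def atz(p,uv,z):
    c,d=ray(p,uv); return c+d*(z-c[2])/d[2]
def proj(p,X):
    K,R,t=[np.array(p[k]) for k in("camera_matrix","R","t")]
    x=K@(R@np.array(X)+t); return x[:2]/x[2]
def tri(rs):
    A=0;b=0
    for c,d in rs:
        P=np.eye(3)-np.outer(d,d);A=A+P;b=b+P@c
    return np.linalg.solve(A,b)
E
python3 - <<'E'
from h import *
np.set_printoptions(precision=4,suppress=True)
print(arm.sense())
P={n:arm.capture(n) for n in("scene","top")}
for n,p in P.items():
    save(p,n+"0"); print(n,ray(p,[320,240]))
H=dict(cradle=0,bay_floor=.014,cover=.036,button_l_face=.0525,button_r_face=.0525,cell=0,cell_terminals=.0045,hood_edge=.0265,catch_nose=.0245,kapton_roll=0,spare_board=0,cup_screws=0,torque_driver=0,wash_bottle=0)
for k,z in H.items():
    for n,p in P.items():
        for r in arm.landmark_of(p,k)[:3]:
            print(k,n,round(r["score"],2),np.round(r["at"],1),atz(p,r["at"],z)[:2])
E
```

```text
{'time': 0.0, 'joints': array([55.4427, 15.0993, -2.804 , 72.158 , -0.0006, 81.1015]), 'joint_velocities': array([-0.0257,  0.0307,  0.0687, -0.1018, -0.0763, -0.0572]), 'joint_efforts': array([  0.004 , -63.7613,  38.4566,   0.0135,   0.    ,   0.    ]), 'tool_pos': array([0.2272, 0.473 , 0.2308]), 'tool_rot': array([-179.9393,   -0.0089,  154.3412]), 'wrist_force': array([ 1.3806, -0.1963,  0.0896]), 'moment': array([-0.0307,  0.0131,  0.0244]), 'grasp_force': 0.0, 'width': 0.08530083294159305}
scene (array([-0.2345, -0.5725,  0.866 ]), array([ 0.6718,  0.3167, -0.6696]))
top (array([ 0.3734, -0.1912,  1.1606]), array([ 0.163 , -0.0443, -0.9856]))
cradle scene 0.57 [273.2 268.8] [ 0.5165 -0.1137]
bay_floor top 0.5 [207.2 162.5] [0.7604 0.0287]
cover scene 0.92 [270.7 248.8] [ 0.5333 -0.1014]
cover top 0.75 [264.2 256.7] [ 0.5224 -0.1106]
button_l_face scene 0.5 [279.3 250.6] [ 0.5205 -0.1285]
button_l_face top 0.63 [208.6 162.5] [0.7473 0.018 ]
button_l_face top 0.44 [271.2 258.4] [ 0.516  -0.1278]
button_r_face scene 0.61 [285.3 353.3] [ 0.3047 -0.2534]
button_r_face scene 0.52 [3
[... 761 characters left out ...]

kapton_roll scene 0.79 [219.8 321. ] [ 0.3546 -0.0888]
kapton_roll scene 0.48 [271.5 249. ] [ 0.5667 -0.0828]
kapton_roll top 0.65 [256.4 329.3] [ 0.3557 -0.0886]
kapton_roll top 0.62 [351.  299.9] [ 0.4197 -0.3134]
spare_board scene 0.86 [285.3 353.5] [ 0.3392 -0.233 ]
spare_board top 0.87 [319.8 331.4] [ 0.3476 -0.2374]
spare_board top 0.26 [345.8 287.6] [ 0.4491 -0.302 ]
cup_screws scene 0.63 [325.3 212.7] [ 0.7215 -0.1353]
torque_driver scene 0.96 [442.2 259.5] [ 0.6842 -0.4147]
torque_driver top 0.72 [391.5 191.9] [ 0.6824 -0.4228]
wash_bottle scene 0.69 [267.5 187.2] [0.7506 0.0271]
wash_bottle top 0.59 [205.8 163.8] [0.7618 0.0348]
wash_bottle top 0.53 [346.5 285.8] [ 0.4534 -0.3038]
```

Run:
```python
import cv2
t=cv2.imread("pics/top0.png"); s=cv2.imread("pics/scene0.png")
cv2.imwrite("pics/t1.png",cv2.resize(t[140:360,180:450],None,fx=2.9,fy=2.72 if 0 else 2.7,interpolation=cv2.INTER_CUBIC))
cv2.imwrite("pics/s1.png",cv2.resize(s[160:410,190:480],None,fx=2.4,fy=2.4,interpolation=cv2.INTER_CUBIC))
```

```text
(no output)
```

View pics/t1.png

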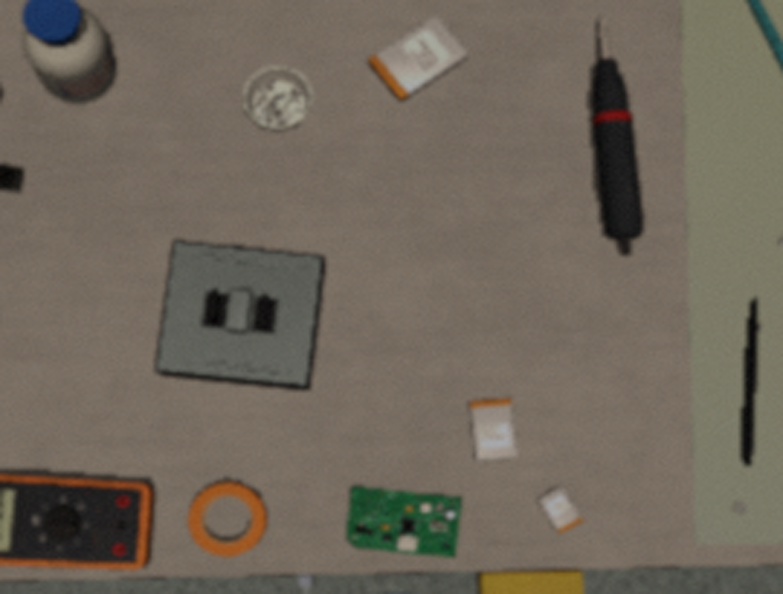

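View pics/s1.png

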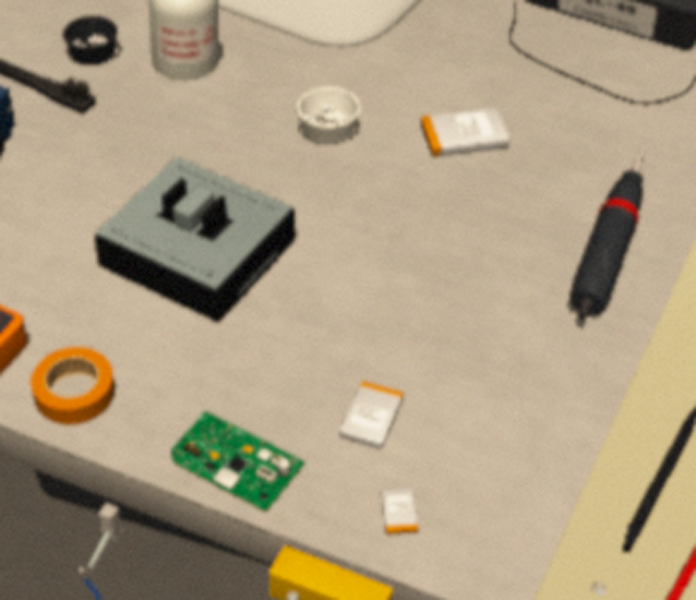

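The top crop shows the cover near top (264,257). There are three look-alike cells, at top pixels (349,300), (324,162) and (371,330). I'll measure their sizes to pick the 52 x 34 mm one, and get the cover's pose.

Run:
```python
from h import *
np.set_printoptions(precision=4,suppress=True)
P={n:arm.capture(n) for n in("scene","top")}
def rect(p,m,z):
    c,_=cv2.findContours(m.astype(np.uint8),cv2.RETR_EXTERNAL,cv2.CHAIN_APPROX_NONE)
    c=max(c,key=cv2.contourArea)[:,0].astype(float)
    X=np.array([atz(p,q,z)[:2] for q in c])*1000
    (cx,cy),(w,h),a=cv2.minAreaRect(X.astype(np.float32)); return np.round([cx,cy,w,h,a,len(c)],1)
for n,p in P.items():
    for k,z in(("cell",.009),("cover",.04),("spare_board",.012),("cup_screws",.026)):
        for r in arm.masks_of(p,k)[:4]: print(n,k,round(r["score"],2),np.round(r["rect"]),rect(p,r["region"],z))
    for k in("button_l_face","button_r_face"):
        for r in arm.masks_of(p,k)[:3]: print(n,k,round(r["score"],2),np.round(r["rect"]))
# image-based cover corners: hue/gray threshold on top
p=P["top"]
save(P["top"],"cells",(300,145,400,345),3)
```

```text
scene cell 0.88 [368. 208. 402. 224.] [ 759.8 -258.    58.8   74.5   35.3   91. ]
scene cell 0.67 [332. 316. 360. 345.] [ 420.7 -310.4   59.5   35.5    5.2   80. ]
scene cell 0.66 [348. 362. 363. 383.] [ 348.  -363.1   39.    23.5   22.9   56. ]
scene cover 0.92 [229. 225. 310. 279.] [ 523.7 -106.1  120.5  112.2   83.   162. ]
scene spare_board 0.86 [258. 333. 317. 369.] [ 337.8 -237.5   91.2   52.2   82.8  120. ]
scene spare_board 0.66 [228. 224. 310. 280.] [550.8 -91.  128.5 120.4  83.3 167. ]
scene spare_board 0.43 [228. 245. 310. 293.] [ 498.9 -127.1  115.9  171.4   36.   193. ]
scene cup_screws 0.72 [314. 197. 340. 221.] [ 710.9 -143.    79.7   55.1   24.6   70. ]
scene button_l_face 0.4 [274. 243. 283. 256.]
top cell 0.67 [366. 323. 378. 335.] [ 351.8 -360.2   33.8   21.7   30.4   35. ]
top cell 0.64 [308. 147. 340. 176.] [ 759.9 -256.1   49.3   77.1   36.2   75. ]
top cell 0.6 [342. 289. 358. 314.] [ 421.6 -308.8   35.5   51.6   88.9   65. ]
top cell 0.36 [250. 246. 258. 262.] [533.2 -81.5   9.1  29.5  81.7  28. ]
top cover 0.69 [234. 230. 293. 282.] [ 524.4 -106.1  120.   112.    82.8  189. ]
top spare_board 0.87 [302. 318. 337. 346.] [ 344.1 -233.2   88.5   51.5   82.5  108. ]
top cup_screws 0.87 [263. 165. 287. 190.] [ 719.3 -136.7   56.4   53.7   43.4   63. ]
top button_l_face 0.48 [270. 252. 272. 263.]
```

View pics/cells.png

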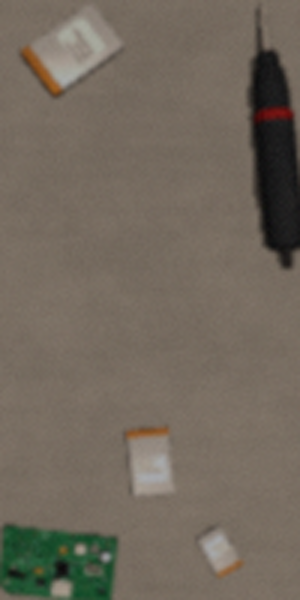

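The cells measure about 70 x 47 mm at top pixel (324,162), 33 x 22 mm at (371,330) and 52 x 35 mm at (349,300). The last fits the description and is the one meant. It lies at (0.421, -0.309) with its tape towards +x, as the crop confirms. The cover is at (0.524, -0.106), and the cradle's yaw is about 173°.

First I turn the tool, then move over the cover.

Request:
arm_command(deltas=[{"linear": [0,0,0],"turn": -9.3},{"linear": [0,0,0],"turn": -9.4},{"linear": [-23,-34,5],"turn": 0},{"linear": [-23,-34,5],"turn": 0},{"linear": [-23,-34,5],"turn": 0},{"linear": [-23,-34,5],"turn": 0},{"linear": [-23,-34,5],"turn": 0},{"linear": [-23,-34,5],"turn": 0},{"linear": [-23,-34,5],"turn": 0},{"linear": [-23,-34,5],"turn": 0},{"linear": [-23,-34,5],"turn": 0},{"linear": [-23,-34,5],"turn": 0},{"linear": [-23,-34,5],"turn": 0},{"linear": [-23,-34,5],"turn": 0},{"linear": [-23,-34,5],"turn": 0},{"linear": [-23,-34,5],"turn": 0},{"linear": [-22,-32,5],"turn": 0},{"linear": [-21,-30,5],"turn": 0}], claw=70)

```text
time: 4.45
tool_pos: [0.525, -0.1064, 0.1511]
tool_rot: [-180.0, 0.0, 173.0]
wrist_force: [1.2, 0.5, 0.5]
width: 0.0701
grasp_force: 0.0
```

Request:
arm_command(deltas=[{"linear": [1,0,30],"turn": 0},{"linear": [0,0,30],"turn": 0},{"linear": [0,0,20],"turn": 0},{"linear": [0,0,14],"turn": 0},{"linear": [0,0,8],"turn": 0},{"linear": [0,0,4],"turn": 0},{"linear": [0,0,0],"turn": 0}], claw=60)

```text
time: 5.32
tool_pos: [0.5236, -0.1049, 0.0455]
tool_rot: [-180.0, 0.0, 173.0]
wrist_force: [-0.4, 0.0, 0.5]
width: 0.0603
grasp_force: 0.0
```

Request:
arm_command(deltas=[{"linear": [0,0,0],"turn": 0},{"linear": [0,0,0],"turn": 0},{"linear": [0,0,0],"turn": 0},{"linear": [0,0,0],"turn": 0}], claw=42)

```text
time: 5.82
tool_pos: [0.5238, -0.105, 0.0455]
tool_rot: [-180.0, 0.0, 173.0]
wrist_force: [0.5, -1.9, 1.9]
width: 0.042
grasp_force: 2.2
```

Request:
arm_command(deltas=[{"linear": [0,-1,1],"turn": 0},{"linear": [0,-0.7,1],"turn": 0},{"linear": [0,0,0],"turn": 0}])

```text
time: 6.2
tool_pos: [0.5231, -0.1065, 0.0431]
tool_rot: [180.0, -0.0, 173.0]
wrist_force: [2.0, -0.1, 0.9]
width: 0.0422
grasp_force: 2.4
```

Request:
arm_command(deltas=[{"linear": [0,0,0],"turn": 0},{"linear": [0,0,0],"turn": 0},{"linear": [0,0,0],"turn": 0},{"linear": [0,0,0],"turn": 0},{"linear": [0,0,0],"turn": 0}], claw=28)

```text
time: 6.82
tool_pos: [0.5232, -0.1066, 0.0437]
tool_rot: [-180.0, 0.0, 173.0]
wrist_force: [-2.5, -0.2, 9.9]
width: 0.0306
grasp_force: 59.6
```

Request:
arm_command(deltas=[{"linear": [0,0,-4],"turn": 0},{"linear": [0,0,-8],"turn": 0},{"linear": [0,0,-8],"turn": 0},{"linear": [0,0,0],"turn": 0}])

```text
time: 7.32
tool_pos: [0.5237, -0.1067, 0.064]
tool_rot: [-180.0, 0.1, 173.0]
wrist_force: [0.3, 0.6, -1.1]
width: 0.0307
grasp_force: 59.8
```

Request:
arm_command(deltas=[{"linear": [0,0,-15],"turn": 0},{"linear": [0,0,-20],"turn": 0},{"linear": [-4,-6,-10],"turn": 0},{"linear": [-12,-20,-5],"turn": 0},{"linear": [-18,-30,0],"turn": 0},{"linear": [-20,-32,0],"turn": 0},{"linear": [-20,-32,0],"turn": 0},{"linear": [-15,-25,5],"turn": 0},{"linear": [-10,-16,12],"turn": 0},{"linear": [-3,-6,15],"turn": 0},{"linear": [0,0,18],"turn": 0},{"linear": [0,0,18],"turn": 0},{"linear": [0,0,12],"turn": 0},{"linear": [0,0,5],"turn": 0},{"linear": [0,0,2],"turn": 0},{"linear": [0,0,0],"turn": 0}])

```text
time: 9.32
tool_pos: [0.6045, -0.2847, 0.0266]
tool_rot: [-180.0, 0.0, 173.0]
wrist_force: [-0.0, 0.1, -1.0]
width: 0.0306
grasp_force: 59.8
```

Request:
arm_command(deltas=[{"linear": [0,0,1],"turn": 0},{"linear": [0,0,0.5],"turn": 0},{"linear": [0,0,0.5],"turn": 0},{"linear": [0,0,0],"turn": 0}])

```text
time: 9.82
tool_pos: [0.6044, -0.2848, 0.0247]
tool_rot: [-180.0, 0.0, 173.0]
wrist_force: [-1.6, 1.2, 5.2]
width: 0.0305
grasp_force: 60.1
```

Request:
arm_command(deltas=[{"linear": [0,0,0],"turn": 0},{"linear": [0,0,0],"turn": 0},{"linear": [0,0,0],"turn": 0},{"linear": [0,0,-10],"turn": 0},{"linear": [0,0,-25],"turn": 0},{"linear": [0,0,-35],"turn": 0},{"linear": [0,0,-35],"turn": 0},{"linear": [30,0,-20],"turn": 0},{"linear": [40,0,0],"turn": 0},{"linear": [40,0,0],"turn": 0},{"linear": [40,0,0],"turn": 0}], claw=62)

```text
time: 11.2
tool_pos: [0.4543, -0.2663, 0.15]
tool_rot: [-180.0, 0.0, 173.0]
wrist_force: [-0.2, -0.9, 0.7]
width: 0.0621
grasp_force: 0.0
```

Run:
```python
from h import *
np.set_printoptions(precision=4,suppress=True)
s=arm.sense();print(s["tool_pos"],s["width"])
P={n:arm.capture(n) for n in("scene","top")}
H=dict(bay_floor=.014,hood_edge=.0265,catch_nose=.0245,cradle=0,cell=0,cell_terminals=.0045)
for k,z in H.items():
    for n,p in P.items():
        for r in arm.landmark_of(p,k)[:2]:
            print(k,n,round(r["score"],2),np.round(r["at"],1),atz(p,r["at"],z)[:2])
a=cv2.resize(P["top"]["pixels"][220:345,225:385,::-1],None,fx=4.4,fy=4.4,interpolation=cv2.INTER_CUBIC)
cv2.imwrite("pics/t2.png",a)
save(P["scene"],"s2",(215,200,375,350),4)
```

```text
[ 0.4543 -0.2663  0.15  ] 0.06205276456739351
bay_floor scene 0.6 [270.4 260.5] [ 0.5229 -0.1048]
bay_floor top 0.39 [267.2 258.3] [ 0.5213 -0.1161]
hood_edge scene 0.65 [275.2 250.1] [ 0.5425 -0.1061]
hood_edge top 0.95 [264.4 248.5] [ 0.5431 -0.1105]
catch_nose scene 0.4 [263.5 263.4] [ 0.5006 -0.1021]
catch_nose top 0.5 [263.6 265.1] [ 0.5041 -0.1082]
cradle scene 0.8 [271.9 264.9] [ 0.5253 -0.106 ]
cradle scene 0.65 [376.2 256.3] [ 0.637 -0.289]
cradle top 0.62 [265.8 254.9] [ 0.5315 -0.1119]
cell scene 0.92 [343.8 333.3] [ 0.4236 -0.3084]
cell scene 0.8 [381.  217.9] [ 0.7562 -0.2544]
cell top 0.72 [326.8 158.8] [ 0.77   -0.2654]
cell top 0.43 [373.5 327.8] [ 0.3533 -0.3642]
cell_terminals scene 0.89 [367.8 215.6] [ 0.7463 -0.2269]
cell_terminals scene 0.74 [348.2 322.3] [ 0.4472 -0.3069]
cell_terminals top 0.8 [310.8 171.9] [ 0.7354 -0.2246]
cell_terminals top 0.6 [377.7 334.2] [ 0.3384 -0.3728]
```

View pics/t2.png

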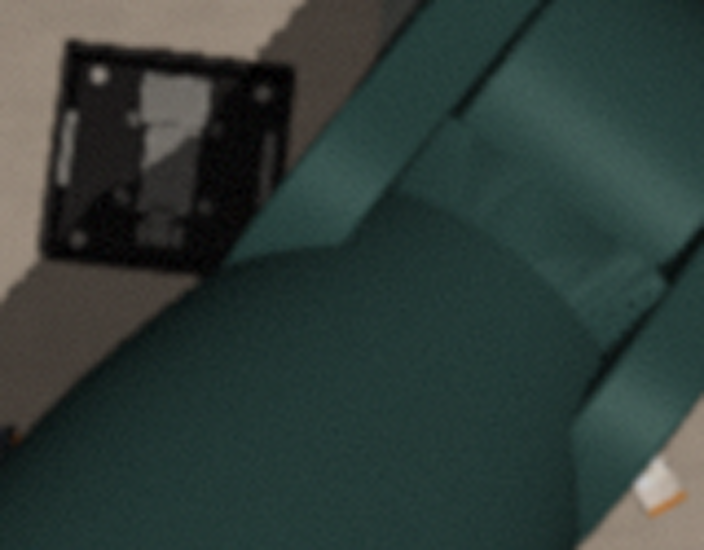

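View pics/s2.png

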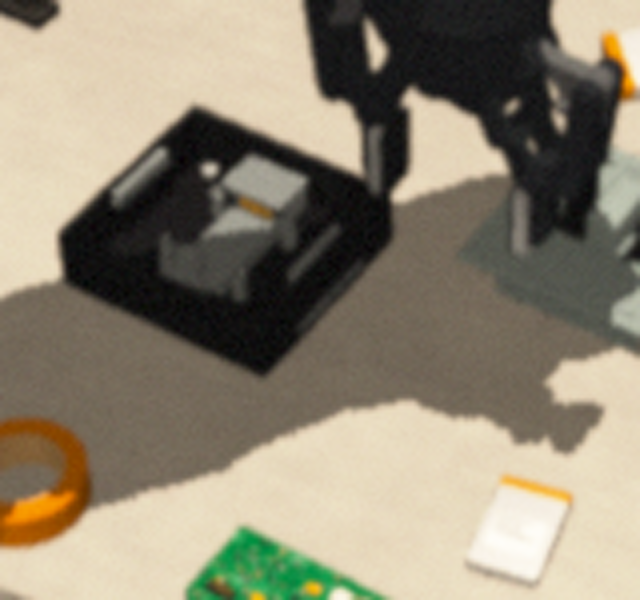

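The scene crop shows the bay empty, with the hood at about scene (275,250) and the catch at about (263,263). The cell lies flat at (343,333), and the cover stands clear on the right. Next I pick up the cell.

Request:
arm_command(deltas=[{"linear": [0,0,0],"turn": -5.5},{"linear": [0,0,0],"turn": -5.5},{"linear": [18,-20,15],"turn": 0},{"linear": [18,-20,30],"turn": 0},{"linear": [0,0,40],"turn": 0},{"linear": [0,0,35],"turn": 0},{"linear": [0,0,15],"turn": 0},{"linear": [0,0,9],"turn": 0},{"linear": [0,0,3],"turn": 0},{"linear": [0,0,0],"turn": 0}], claw=60)

```text
time: 13.15
tool_pos: [0.4225, -0.3092, 0.0027]
tool_rot: [-180.0, 0.0, -176.0]
wrist_force: [-0.6, 1.3, 0.4]
width: 0.0599
grasp_force: 0.0
```

Run:
```python
from h import *
s=arm.sense();print(s["tool_pos"],s["tool_rot"],s["wrist_force"])
p=arm.capture("scene"); save(p,"s3",(300,270,400,370),6)
```

```text
[ 0.4225392  -0.30918463  0.00267191] [-1.79971607e+02  2.38631650e-02 -1.75954386e+02] [-0.56304798  1.26298251  0.38128249]
```

View pics/s3.png

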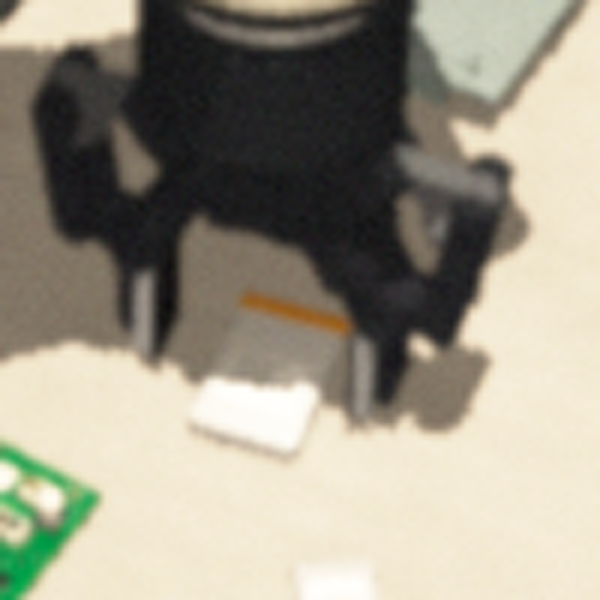

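The crop shows the open fingers on either side of the cell. I close on it.

Request:
arm_command(deltas=[{"linear": [0,0,0],"turn": 0},{"linear": [0,0,0],"turn": 0},{"linear": [0,0,0],"turn": 0},{"linear": [0,0,0],"turn": 0},{"linear": [0,0,0],"turn": 0}], claw=28)

```text
time: 13.82
tool_pos: [0.4225, -0.3092, 0.0031]
tool_rot: [-180.0, 0.0, -176.0]
wrist_force: [-2.4, 2.4, 10.5]
width: 0.0318
grasp_force: 58.8
```

Request:
arm_command(deltas=[{"linear": [0,0,-10],"turn": 0},{"linear": [0,0,-30],"turn": 0},{"linear": [0,0,-30],"turn": 5.5},{"linear": [0,0,-7],"turn": 5.5},{"linear": [-4,14,0],"turn": 0},{"linear": [-10,32,0],"turn": 0},{"linear": [-13,40,0],"turn": 0},{"linear": [-13,40,0],"turn": 0},{"linear": [-12,40,0],"turn": 0},{"linear": [-11,32,0],"turn": 0},{"linear": [-5,15.7,0],"turn": 0},{"linear": [0,0,15],"turn": 0},{"linear": [0,0,0],"turn": 0}])

```text
time: 15.45
tool_pos: [0.5148, -0.1047, 0.0635]
tool_rot: [180.0, -0.1, 173.1]
wrist_force: [0.1, 0.3, -0.3]
width: 0.0317
grasp_force: 60.0
```

```bash
cat > m.py <<'E'
from h import *
np.set_printoptions(precision=4,suppress=True)
s=arm.sense();print(s["tool_pos"],s["width"],s["wrist_force"],s["time"])
P={n:arm.capture(n) for n in("scene","top")}
z=s["tool_pos"][2]-.003
O=np.array([.5238,-.1064]);ux=np.array([-.9925,.1219]);uy=np.array([-.1219,-.9925])
for k,h in(("cell",z),("cell_terminals",z+.0045),("hood_edge",.0265),("catch_nose",.0245)):
    for n,p in P.items():
        for r in arm.landmark_of(p,k)[:3]:
            X=atz(p,r["at"],h)[:2]
            if abs(X-O).max()<.06: print(k,n,round(r["score"],2),np.round(r["at"],1),X,"cradle mm",1000*np.array([(X-O)@ux,(X-O)@uy]))
save(P["scene"],"s4",(225,200,325,300),6)
E
python3 m.py
```

```text
[ 0.5148 -0.1047  0.0635] 0.03174419564880368 [ 0.1005  0.3297 -0.2962] 15.45
cell scene 0.69 [265.9 244.4] [ 0.5179 -0.1007] cradle mm [ 6.5395 -4.9436]
cell_terminals scene 0.67 [276.5 234.6] [ 0.5477 -0.1086] cradle mm [-23.9993  -0.7602]
hood_edge scene 0.93 [277.  249.1] [ 0.5466 -0.108 ] cradle mm [-22.8255  -1.1939]
hood_edge scene 0.61 [272.3 260.7] [ 0.5129 -0.1154] cradle mm [ 9.7397 10.2382]
hood_edge top 0.66 [263.2 248. ] [ 0.5444 -0.1077] cradle mm [-20.5734  -1.2035]
catch_nose scene 0.51 [264.5 262.9] [ 0.5027 -0.1032] cradle mm [21.3142 -0.5727]
```

View pics/s4.png

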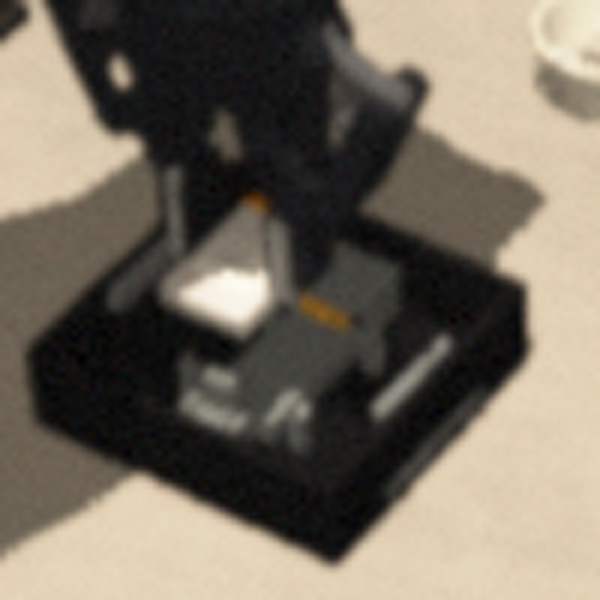

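The crop shows the cell held level over the bay with its tape towards the hood. The rear face's lower edge runs from about crop (165,300) to (243,340). I'll check the rear end's position from that.

Run:
```python
from h import *
np.set_printoptions(precision=4,suppress=True)
p=arm.capture("scene")
O=np.array([.5238,-.1064]);ux=np.array([-.9925,.1219]);uy=np.array([-.1219,-.9925])
def c(u,v,z):
    X=atz(p,[225+u/6,200+v/6],z)[:2]; return np.round(1000*np.array([(X-O)@ux,(X-O)@uy]),1)
print("rear bottom",c(165,299,.0605),c(243,341,.0605))
print("hood front top edge L,R", c(303,296,.0265),c(352,325,.0265))
b=np.array([10.3,0])
for q in((36.3,-17,.0605),(36.3,17,.0605),(-19.5,-18,.0265),(-19.5,18,.0265),(-19.5,-18,.0305),(-19.5,18,.0305),(23.5,-6,.0245),(23.5,6,.0245),(30,6,.035),(30,-6,.035),(22,19,.022),(22,-19,.022),(-22,19,.022)):
    X=O+(q[0]*ux+q[1]*uy)/1000; u=proj(p,[*X,q[2]]); print(q,np.round((u-[225,200])*6))
# cradle outer top corners
for q in((58,62),(58,-62),(-58,62),(-58,-62)):
    X=O+(q[0]*ux+q[1]*uy)/1000; print(q,np.round((proj(p,[*X,.036])-[225,200])*6))
```

```text
rear bottom [ 32.9 -17.9] [35.6 15.1]
hood front top edge L,R [-20.7  -3.4] [-17.6  18.7]
(36.3, -17, 0.0605) [161. 306.]
(36.3, 17, 0.0605) [247. 344.]
(-19.5, -18, 0.0265) [266. 283.]
(-19.5, 18, 0.0265) [353. 321.]
(-19.5, -18, 0.0305) [265. 274.]
(-19.5, 18, 0.0305) [353. 312.]
(23.5, -6, 0.0245) [220. 375.]
(23.5, 6, 0.0245) [249. 389.]
(30, 6, 0.035) [236. 377.]
(30, -6, 0.035) [206. 364.]
(22, 19, 0.022) [285. 406.]
(22, -19, 0.022) [191. 364.]
(-22, 19, 0.022) [361. 327.]
(58, 62) [328. 493.]
(58, -62) [ 17. 350.]
(-58, 62) [526. 280.]
(-58, -62) [225. 154.]
```

Request:
arm_command(deltas=[{"linear": [0,-0.7,12],"turn": 0},{"linear": [0,0,8],"turn": 0},{"linear": [0,0,3],"turn": 0},{"linear": [0,0,1.5],"turn": 0},{"linear": [0,0,0],"turn": 0}])

```text
time: 16.62
tool_pos: [0.5157, -0.1058, 0.0398]
tool_rot: [-180.0, 0.0, 173.0]
wrist_force: [-0.8, -0.1, -0.4]
width: 0.0314
grasp_force: 60.0
```

Request:
arm_command(deltas=[{"linear": [0,0,0.7],"turn": 0},{"linear": [0,0,0.7],"turn": 0},{"linear": [0,0,0],"turn": 0}])

```text
time: 17.0
tool_pos: [0.5156, -0.1058, 0.0384]
tool_rot: [180.0, 0.0, 173.0]
wrist_force: [-0.0, 0.2, -0.7]
width: 0.0319
grasp_force: 60.0
```

Request:
arm_command(deltas=[{"linear": [0,0,0.4],"turn": 0},{"linear": [0,0,0],"turn": 0},{"linear": [0,0,0],"turn": 0},{"linear": [0,0,0],"turn": 0}], claw=38)

```text
time: 17.5
tool_pos: [0.5156, -0.1058, 0.038]
tool_rot: [-180.0, 0.0, 173.0]
wrist_force: [-0.6, -0.1, -0.1]
width: 0.0381
grasp_force: 0.0
```

Run:
```python
from h import *
p=arm.capture("scene"); save(p,"s5",(225,200,325,300),6); s=arm.sense(); print(s["width"],s["wrist_force"],s["tool_pos"])
```

```text
0.03802610796339597 [-0.17169045  0.14847517 -0.43373163] [ 0.51560473 -0.1058031   0.0379963 ]
```

View pics/s5.png

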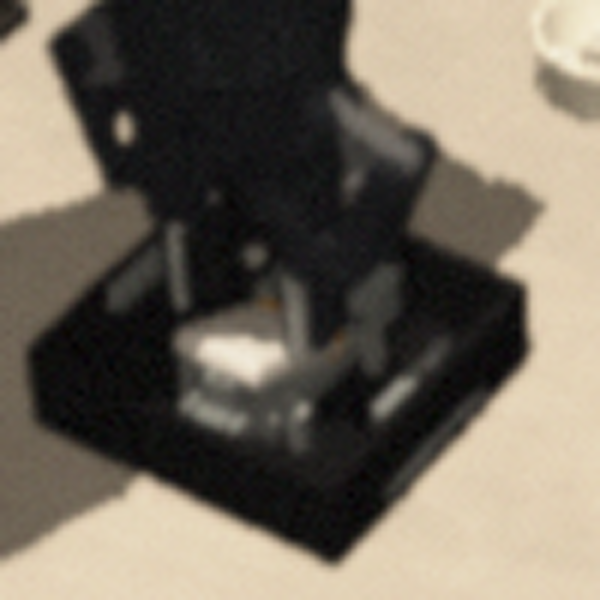

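The cell dropped as planned: its rear end rests on the catch (crop (175,345) to (260,390)) and its taped end is down at the hood. Next I push it in from behind, with the fingers on either side of the catch.

Request:
arm_command(deltas=[{"linear": [0,0,-10],"turn": 0},{"linear": [0,0,-20],"turn": 0}], claw=39)

```text
time: 17.8
tool_pos: [0.5152, -0.1057, 0.0684]
tool_rot: [180.0, -0.1, 173.0]
wrist_force: [0.4, -0.0, 1.1]
width: 0.0393
grasp_force: 0.0
```

Request:
arm_command(deltas=[{"linear": [15,0,0],"turn": 0},{"linear": [20,0,0],"turn": 0},{"linear": [10,0,0],"turn": 0},{"linear": [0,0,15],"turn": 0},{"linear": [0,0,9],"turn": 0},{"linear": [0,0,3],"turn": 0},{"linear": [0,0,0],"turn": 0}], claw=18)

```text
time: 18.68
tool_pos: [0.4709, -0.1003, 0.0409]
tool_rot: [180.0, -0.0, 173.0]
wrist_force: [-0.4, -0.0, 0.7]
width: 0.0178
grasp_force: 0.0
```

Request:
arm_command(deltas=[{"linear": [-3,0,0],"turn": 0},{"linear": [-2,0,0],"turn": 0},{"linear": [-2,0,0],"turn": 0},{"linear": [-2,0,0],"turn": 0},{"linear": [0,0,0],"turn": 0}])

```text
time: 19.3
tool_pos: [0.48, -0.1014, 0.041]
tool_rot: [-180.0, 0.0, 173.0]
wrist_force: [-0.1, -0.3, 0.9]
width: 0.0184
grasp_force: 0.0
```

Request:
arm_command(deltas=[{"linear": [-1,0,0],"turn": 0},{"linear": [-1,0,0],"turn": 0},{"linear": [-1,0,0],"turn": 0},{"linear": [-1,0,0],"turn": 0},{"linear": [0,0,0],"turn": 0}])

```text
time: 19.92
tool_pos: [0.4839, -0.1019, 0.041]
tool_rot: [-180.0, 0.0, 173.0]
wrist_force: [0.3, 0.3, 0.5]
width: 0.0182
grasp_force: 0.0
```

Run:
```python
from h import *
p=arm.capture("scene"); save(p,"s6",(235,215,315,295),7); s=arm.sense(); print(s["width"],s["wrist_force"],s["tool_pos"])
```

```text
0.017883247203431128 [-0.0474724  -0.07817187  0.09473147] [ 0.48385346 -0.10191927  0.04097101]
```

View pics/s6.png

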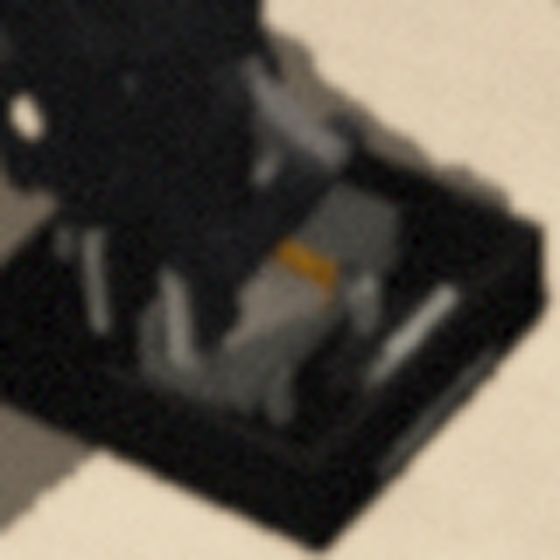

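The crop shows the cell tilted, tape strip at (305,270) still just in front of the hood, with the fingers behind the rear end. I push further.

Request:
arm_command(deltas=[{"linear": [-1,0,0],"turn": 0},{"linear": [-1,0,0],"turn": 0},{"linear": [-1,0,0],"turn": 0},{"linear": [-0.7,0,0],"turn": 0},{"linear": [0,0,0],"turn": 0}])

```text
time: 20.6
tool_pos: [0.4876, -0.1024, 0.041]
tool_rot: [180.0, 0.0, 173.0]
wrist_force: [0.8, 0.1, 0.2]
width: 0.0181
grasp_force: 0.0
```

```bash
cat > m2.py <<'E'
from h import *
np.set_printoptions(precision=4,suppress=True)
O=np.array([.5238,-.1064]);ux=np.array([-.9925,.1219]);uy=np.array([-.1219,-.9925])
F=[]
for n in("scene","scene","top","top"):
    p=arm.capture(n); F.append(arm.sense()["wrist_force"])
    im=p["pixels"].astype(int); r,g,b=im[...,0],im[...,1],im[...,2]
    a=(r-b>35)&(r>1.5*b); v,u=np.nonzero(a); 
    c=proj(p,[.545,-.109,.022]); k=(abs(u-c[0])<12)&(abs(v-c[1])<12)
    if k.sum():
        X=np.array([atz(p,[x,y],.022)[:2] for x,y in zip(u[k],v[k])])-O
        print(n,k.sum(),"tape cradle x mm",np.percentile(1000*X@ux,[0,10,50,90,100]),"y",np.percentile(1000*X@uy,[0,50,100]))
print(np.mean(F,0),arm.sense()["tool_pos"])
E
python3 m2.py
```

```text
scene 37 tape cradle x mm [-26.9224 -25.3515 -21.4246 -17.229  -12.853 ] y [-7.8086  4.2416 17.7524]
scene 33 tape cradle x mm [-26.6043 -25.1627 -21.7316 -18.3104 -16.5963] y [-7.8086  4.2087 16.0968]
[ 0.0169  0.0841 -0.0269] [ 0.4875 -0.1024  0.041 ]
```

Run:
```python
from h import *
np.set_printoptions(precision=1,suppress=True,linewidth=200)
O=np.array([.5238,-.1064]);ux=np.array([-.9925,.1219]);uy=np.array([-.1219,-.9925])
p=arm.capture("scene"); im=p["pixels"].astype(int); np.save("now.npy",im)
cv2.imwrite("pics/now.png",p["pixels"][:,:,::-1])
def W(x,y,z): X=O+(x*ux+y*uy)/1000; return proj(p,[*X,(z+14)/1000])
print("amberness r-b rows 240..260 cols 268..290")
print((im[...,0]-im[...,2])[240:262,266:292])
print("bright"); print(im[...,1][240:268,258:292])
for y in(-17,0,17): print("y",y,"hood edge",W(-19.5,y,12.5),"hood top",W(-19.5,y,16.5),"contact foot/top",W(-23.5,y*.5,0),W(-23.5,y*.5,9))
for t in(12,18,22,26):
  for x0 in(-23.5,-18,-13):
    a=np.radians(t); xb=x0+9*np.sin(a)
    q=lambda s,h:(xb+s*np.cos(a)-h*np.sin(a), s*np.sin(a)+h*np.cos(a))
    print(t,x0,[W(q(s,9)[0],y,q(s,9)[1]) for s in(0,6,52) for y in(-17,17)],"rear bot/top",q(52,0),q(52,9))
```

```text
amberness r-b rows 240..260 cols 268..290
[[-3 -3  2  0  0  1  3  3  3  1 -4  1  1  3  0  1  3  3  1  1 -2  4  4  2  0  5]
 [ 1  0 -1 -1  0  0  3 -2  1 -4 -2 -3  1  0  0 -2  2  9  4  3  2  1  0  2 -1  1]
 [-5  1  0 -1  3  0  4  0  1 -2  0  3  0  2 -3  0  2  4  6  4  2  2  2 -2  2  1]
 [-7  0  2  0 -1  0  3  2 -2  0  1 -1 -6 -2  1  4  4  6  5  8  3  7  4  4  5 -1]
 [-2  1  0 -2  0 -3  1 -6  0 -1 -3 -3  0  2  4  5  6  8  5  8  6  4  9  8  7  5]
 [ 1 -5  3  1 -3 -2 -4  4 -1 -3 -1 -1 -3  4  7  7  8  7  6 10  8  7  6  9  5  3]
 [-3  0  0  1 -2 -2  1 -1  2  2 -4  2  4  6  5  5  6  7  8  6  5  8  7  7  5  5]
 [ 1 -3  0  0 -1 -1 -4  3 -1 -3 -2  3  4  7  7  7  5  4  7  8  7  6  7  8  7  3]
 [-2  2 -4  0 -4 -1  1 -1 -1  6 13 11  6  8  8  4  7  6  8  5  7  8  7  7  6  3]
 [ 0 -1  1  1  0  2 -1 -1 15 35 50 36 23 17 12  7  9  7 11 10  7 13  7  2  6  5]
 [ 0  0  1 -2 -1 -3  2  5 26 63 79 76 57 38 24 15 10  8  5  6  5  6  0  4  3  3]
 [-3  0  0  1 -4 -3  1 11 30 51 72 83 85 72 54 34 22 10 10  6  4  4  9  2  5 -1]
 [ 2 -3  2  1 -1  1  7 13 16 30 44 62 73 84 82 66 52 25 12  7  5  9  8  7  6  3]
 [ 0 
[... 7676 characters left out ...]
float64(27.18263072865838), np.float64(22.795299633032023)) (np.float64(23.237290407556685), np.float64(30.884446049724527))
26 -18 [array([269.4, 249.3]), array([283.2, 255.3]), array([267.7, 249.9]), array([281.6, 256. ]), array([254.8, 254.6]), array([268.9, 260.9])] rear bot/top (np.float64(32.68263072865838), np.float64(22.795299633032023)) (np.float64(28.737290407556685), np.float64(30.884446049724527))
26 -13 [array([267.9, 250.7]), array([281.8, 256.8]), array([266.3, 251.3]), array([280.2, 257.4]), array([253.2, 256.1]), array([267.4, 262.5])] rear bot/top (np.float64(37.68263072865838), np.float64(22.795299633032023)) (np.float64(33.737290407556685), np.float64(30.884446049724527))
```

Request:
arm_command(deltas=[{"linear": [-0.7,0,0],"turn": 0},{"linear": [-0.8,0,0],"turn": 0},{"linear": [0,0,0],"turn": 0}])

```text
time: 21.22
tool_pos: [0.4891, -0.1026, 0.041]
tool_rot: [-180.0, 0.0, 173.0]
wrist_force: [-0.1, -0.6, -0.2]
width: 0.0178
grasp_force: 0.0
```

```bash
cat > m3.py <<'E'
from h import *
np.set_printoptions(precision=2,suppress=True,linewidth=200)
def prof(im):
    d=(im[...,0].astype(float)-im[...,2]); o=[]
    for c in(277,278,279,280):
        w=np.clip(d[244:259,c]-22,0,None); r=np.arange(244,259); o.append([(w*r).sum()/w.sum(), w.sum()/w.max(), w.max()])
    return np.array(o)
F=[]
for i in range(6):
    p=arm.capture("scene"); F.append(arm.sense()["wrist_force"])
print("force",np.mean(F,0),arm.sense()["tool_pos"])
print("now",prof(p["pixels"])); print("before",prof(np.load("now.npy")))
s6=cv2.resize(cv2.imread("pics/s6.png"),(80,80),interpolation=cv2.INTER_AREA)[:,:,::-1]
f=np.zeros((480,640,3)); f[215:295,235:315]=s6; print("s6",prof(f))
np.save("now.npy",p["pixels"])
E
python3 m3.py
```

```text
force [ 0.2  -0.31  0.04] [ 0.49 -0.1   0.04]
now [[250.6    2.72  47.  ]
 [251.18   2.34  56.  ]
 [251.59   2.51  49.  ]
 [252.08   2.39  44.  ]]
before [[250.9    2.97  61.  ]
 [251.41   2.81  63.  ]
 [251.85   2.82  62.  ]
 [252.41   2.88  60.  ]]
s6 [[251.53   3.9   78.  ]
 [252.05   3.6   90.  ]
 [252.55   3.77  84.  ]
 [253.35   4.18  76.  ]]
```

Request:
arm_command(deltas=[{"linear": [-0.6,0,0],"turn": 0},{"linear": [-0.6,0,0],"turn": 0},{"linear": [0,0,0],"turn": 0}])

```text
time: 21.9
tool_pos: [0.4903, -0.1027, 0.041]
tool_rot: [-180.0, 0.0, 173.0]
wrist_force: [-0.2, 0.4, -1.0]
width: 0.0178
grasp_force: 0.0
```

```bash
python3 m3.py | head -5
```

```text
force [-0.3   0.15 -0.06] [ 0.49 -0.1   0.04]
now [[250.44   2.23  39.  ]
 [251.01   2.34  38.  ]
 [251.49   2.34  41.  ]
 [252.02   2.24  41.  ]]
```

Request:
arm_command(deltas=[{"linear": [0.5,0,-5],"turn": 0},{"linear": [0,0,-15],"turn": 0},{"linear": [-11,0,0],"turn": 0},{"linear": [-11,0,0],"turn": 0},{"linear": [0,0,8],"turn": 0},{"linear": [0,0,4],"turn": 0},{"linear": [0,0,0],"turn": 0}], claw=16)

```text
time: 23.08
tool_pos: [0.5109, -0.1051, 0.0483]
tool_rot: [180.0, -0.1, 173.0]
wrist_force: [-0.1, 0.4, 0.4]
width: 0.016
grasp_force: 0.0
```

Request:
arm_command(deltas=[{"linear": [0,0,2],"turn": 0},{"linear": [0,0,1],"turn": 0},{"linear": [0,0,1],"turn": 0},{"linear": [0,0,1],"turn": 0},{"linear": [0,0,1],"turn": 0},{"linear": [0,0,1],"turn": 0},{"linear": [0,0,1],"turn": 0},{"linear": [0,0,0],"turn": 0}])

```text
time: 24.08
tool_pos: [0.5116, -0.1053, 0.041]
tool_rot: [-180.0, 0.0, 173.0]
wrist_force: [0.5, 0.1, 0.0]
width: 0.0162
grasp_force: 0.1
```

```bash
python3 m3.py | head -5
```

```text
force [ 0.05 -0.15 -0.23] [ 0.51 -0.11  0.04]
now [[250.51   1.95  19.  ]
 [250.94   1.94  36.  ]
 [251.52   2.44  36.  ]
 [252.05   2.33  36.  ]]
```

Request:
arm_command(deltas=[{"linear": [0,0,1],"turn": 0},{"linear": [0,0,1],"turn": 0},{"linear": [0,0,1],"turn": 0},{"linear": [0,0,0],"turn": 0}])

```text
time: 24.88
tool_pos: [0.5118, -0.1054, 0.0381]
tool_rot: [-180.0, 0.0, 173.0]
wrist_force: [1.0, 0.4, 4.4]
width: 0.0162
grasp_force: 2.0
```

Request:
arm_command(deltas=[{"linear": [0,0,1],"turn": 0},{"linear": [0,0,1],"turn": 0},{"linear": [0,0,1],"turn": 0},{"linear": [0,0,0],"turn": 0}])

```text
time: 25.38
tool_pos: [0.5117, -0.1054, 0.035]
tool_rot: [-180.0, 0.0, 173.0]
wrist_force: [0.9, -0.2, 4.2]
width: 0.0161
grasp_force: 2.0
```

Request:
arm_command(deltas=[{"linear": [0,0,1],"turn": 0},{"linear": [0,0,1],"turn": 0},{"linear": [0,0,0],"turn": 0}])

```text
time: 25.75
tool_pos: [0.5113, -0.1052, 0.0328]
tool_rot: [180.0, -0.0, 173.0]
wrist_force: [-0.7, -0.5, -1.0]
width: 0.0161
grasp_force: 0.0
```

```bash
python3 m3.py | head -5
```

```text
force [-0.04 -0.17  0.  ] [ 0.51 -0.11  0.03]
now [[nan nan  0.]
 [nan nan  0.]
 [nan nan  0.]
 [nan nan  0.]]m3.py:6: RuntimeWarning: invalid value encountered in scalar divide
  w=np.clip(d[244:259,c]-22,0,None); r=np.arange(244,259); o.append([(w*r).sum()/w.sum(), w.sum()/w.max(), w.max()])
```

Request:
arm_command(deltas=[{"linear": [0,0,1],"turn": 0},{"linear": [0,0,1],"turn": 0},{"linear": [0,0,1],"turn": 0},{"linear": [0,0,0],"turn": 0}])

```text
time: 26.55
tool_pos: [0.5115, -0.1053, 0.0299]
tool_rot: [-180.0, -0.0, 173.0]
wrist_force: [0.3, -0.2, -0.0]
width: 0.0159
grasp_force: 0.0
```

Request:
arm_command(deltas=[{"linear": [0,0,1],"turn": 0},{"linear": [0,0,1],"turn": 0},{"linear": [0,0,0],"turn": 0}])

```text
time: 26.92
tool_pos: [0.5114, -0.1053, 0.0279]
tool_rot: [180.0, -0.0, 173.0]
wrist_force: [0.2, -1.3, -0.0]
width: 0.0159
grasp_force: 0.2
```

Request:
arm_command(deltas=[{"linear": [0,0,0.7],"turn": 0},{"linear": [0,0,0.6],"turn": 0},{"linear": [0,0,0],"turn": 0}])

```text
time: 27.3
tool_pos: [0.5115, -0.1053, 0.0266]
tool_rot: [180.0, -0.0, 173.0]
wrist_force: [-0.3, 0.4, 0.9]
width: 0.016
grasp_force: 0.4
```

Request:
arm_command(deltas=[{"linear": [0,0,0.6],"turn": 0},{"linear": [0,0,0.6],"turn": 0},{"linear": [0,0,0],"turn": 0}])

```text
time: 27.68
tool_pos: [0.5116, -0.1053, 0.0254]
tool_rot: [180.0, 0.0, 173.0]
wrist_force: [0.5, 0.3, 0.4]
width: 0.016
grasp_force: 0.0
```

Request:
arm_command(deltas=[{"linear": [0,0,0.6],"turn": 0},{"linear": [0,0,0.6],"turn": 0},{"linear": [0,0,0],"turn": 0}])

```text
time: 28.05
tool_pos: [0.5115, -0.1053, 0.0242]
tool_rot: [180.0, -0.0, 173.0]
wrist_force: [-0.7, 0.0, 0.4]
width: 0.0163
grasp_force: 0.0
```

Request:
arm_command(deltas=[{"linear": [0,0,0.5],"turn": 0},{"linear": [0,0,0],"turn": 0}])

```text
time: 28.3
tool_pos: [0.5115, -0.1053, 0.0237]
tool_rot: [-180.0, -0.0, 173.0]
wrist_force: [0.5, 0.1, 0.4]
width: 0.016
grasp_force: 0.0
```

Request:
arm_command(deltas=[{"linear": [0,0,0.7],"turn": 0},{"linear": [0,0,0.7],"turn": 0},{"linear": [0,0,0.7],"turn": 0},{"linear": [0,0,0],"turn": 0}])

```text
time: 28.8
tool_pos: [0.5117, -0.1053, 0.0233]
tool_rot: [-180.0, 0.1, 173.0]
wrist_force: [-9.9, 3.4, 33.9]
width: 0.016
grasp_force: 17.0
```

Firm contact comes at a height of 23 mm, which is the top of a flat, seated cell. I back off and look.

Request:
arm_command(deltas=[{"linear": [0,0,-3],"turn": 0},{"linear": [0,0,-15],"turn": 0},{"linear": [0,0,-40],"turn": 0},{"linear": [0,0,-50],"turn": 0},{"linear": [40,30,-40],"turn": 0},{"linear": [40,50,-20],"turn": 0},{"linear": [20,60,0],"turn": 0},{"linear": [0,60,0],"turn": 0},{"linear": [0,60,0],"turn": 0},{"linear": [0,50,0],"turn": 0},{"linear": [0,0,0],"turn": 0}])

```text
time: 30.18
tool_pos: [0.453, 0.212, 0.187]
tool_rot: [180.0, -0.0, 173.3]
wrist_force: [-0.6, -0.8, -0.4]
width: 0.0164
grasp_force: 0.0
```

Run:
```python
from h import *
np.set_printoptions(precision=4,suppress=True)
O=np.array([.5238,-.1064]);ux=np.array([-.9925,.1219]);uy=np.array([-.1219,-.9925])
P={n:arm.capture(n) for n in("scene","top")}
for n,p in P.items():
    for k,h in(("cell",.014),("hood_edge",.0265),("catch_nose",.0245),("bay_floor",.014),("cover",.017)):
        for r in arm.landmark_of(p,k)[:3]:
            X=atz(p,r["at"],h)[:2]; d=1000*np.array([(X-O)@ux,(X-O)@uy])
            if abs(d).max()<60 or k=="cover": print(k,n,round(r["score"],2),X,"cradle mm",d)
a=cv2.resize(P["scene"]["pixels"][225:285,240:310,::-1],(560,480),interpolation=cv2.INTER_CUBIC)
b=cv2.resize(P["top"]["pixels"][232:280,238:288-20,::-1],(230,480) if 0 else (240,480),interpolation=cv2.INTER_CUBIC)
b=cv2.resize(P["top"]["pixels"][226:286,250:280,::-1],(240,480),interpolation=cv2.INTER_CUBIC)
cv2.imwrite("pics/fin.png",np.hstack([a,b]))
```

```text
hood_edge scene 0.69 [ 0.5465 -0.1049] cradle mm [-22.3158  -4.2876]
catch_nose scene 0.38 [ 0.4962 -0.0992] cradle mm [28.2784 -3.7958]
cover scene 0.82 [ 0.607  -0.2769] cradle mm [-103.3716  159.1126]
hood_edge top 0.72 [ 0.5445 -0.1138] cradle mm [-21.4424   4.8554]
catch_nose top 0.64 [ 0.5167 -0.1156] cradle mm [ 5.9306 10.0036]
catch_nose top 0.42 [ 0.4953 -0.1124] cradle mm [27.5919  9.4335]
bay_floor top 0.67 [ 0.5256 -0.1055] cradle mm [-1.69   -1.1395]
cover top 0.88 [ 0.5994 -0.2809] cradle mm [-96.2641 164.0085]
```

View pics/fin.png

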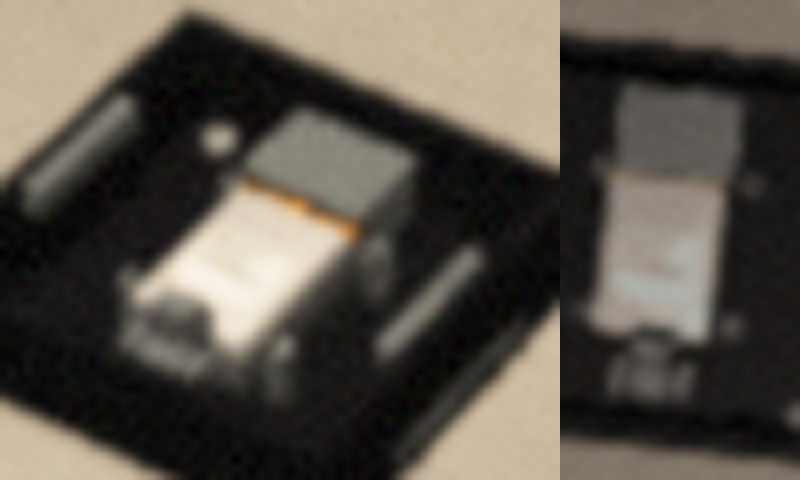

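The view shows the cell flat and caught: the nose lies over its rear at (180,310), and the taped end is under the hood at (300,205). It looks 1–2 mm off to one side within the guides' play, so I'll centre it without gripping, closing the fingers to 36 mm about the bay's known midline.

Request:
arm_command(deltas=[{"linear": [-10,-28,0],"turn": 0},{"linear": [-14,-40,0],"turn": 0},{"linear": [-16,-45,0],"turn": 0},{"linear": [-16,-45,0],"turn": 0},{"linear": [-16,-45,0],"turn": 0},{"linear": [-15,-42,15],"turn": 0},{"linear": [-12,-35,20],"turn": 0},{"linear": [-8,-22,25],"turn": 0},{"linear": [-2,-6,25],"turn": 0},{"linear": [0,0,15],"turn": 0},{"linear": [0,0,0],"turn": 0}], claw=58)

```text
time: 32.15
tool_pos: [0.5234, -0.1096, 0.0866]
tool_rot: [180.0, -0.1, 173.0]
wrist_force: [0.5, -0.1, 0.8]
width: 0.0577
grasp_force: 0.0
```

Request:
arm_command(deltas=[{"linear": [0,3,10],"turn": 0},{"linear": [0,0,20],"turn": 0},{"linear": [0,0,18],"turn": 0},{"linear": [0,0,10],"turn": 0},{"linear": [0,0,7],"turn": 0},{"linear": [0,0,3],"turn": 0},{"linear": [0,0,0],"turn": 0}])

```text
time: 33.02
tool_pos: [0.5245, -0.1067, 0.0195]
tool_rot: [-180.0, 0.0, 173.0]
wrist_force: [-0.5, -0.8, 0.6]
width: 0.0579
grasp_force: 0.0
```

Request:
arm_command(deltas=[{"linear": [0,0,0],"turn": 0},{"linear": [0,0,0],"turn": 0},{"linear": [0,0,0],"turn": 0}], claw=40)

```text
time: 33.4
tool_pos: [0.5245, -0.1067, 0.0195]
tool_rot: [-180.0, 0.0, 173.0]
wrist_force: [0.3, -0.2, 0.3]
width: 0.0399
grasp_force: 0.0
```

Request:
arm_command(deltas=[{"linear": [0,0,0],"turn": 0},{"linear": [0,0,0],"turn": 0},{"linear": [0,0,0],"turn": 0}], claw=36)

```text
time: 33.78
tool_pos: [0.5244, -0.1067, 0.0194]
tool_rot: [-180.0, 0.0, 173.0]
wrist_force: [0.2, 0.2, 0.1]
width: 0.0359
grasp_force: 0.0
```

Request:
arm_command(deltas=[{"linear": [0,0,0],"turn": 0},{"linear": [0,0,0],"turn": 0},{"linear": [0,0,0],"turn": 0},{"linear": [0,0,-8],"turn": 0},{"linear": [0,0,-25],"turn": 0},{"linear": [0,0,-45],"turn": 0},{"linear": [0,0,-55],"turn": 0},{"linear": [20,30,-35],"turn": 0},{"linear": [30,50,0],"turn": 0},{"linear": [30,55,0],"turn": 0},{"linear": [20,55,0],"turn": 0},{"linear": [0,55,0],"turn": 0},{"linear": [0,40,0],"turn": 0},{"linear": [0,0,0],"turn": 0}], claw=56)

```text
time: 35.52
tool_pos: [0.4596, 0.1903, 0.1877]
tool_rot: [180.0, 0.0, 173.2]
wrist_force: [0.9, -0.8, -0.5]
width: 0.0564
grasp_force: 0.0
```

Run:
```python
from h import *
np.set_printoptions(precision=1,suppress=True)
O=np.array([.5238,-.1064]);ux=np.array([-.9925,.1219]);uy=np.array([-.1219,-.9925])
s=arm.sense();print(s["time"],s["tool_pos"])
for n in("scene","top"):
    p=arm.capture(n)
    for r in arm.masks_of(p,"cell")[:4]:
        c,_=cv2.findContours(r["region"].astype(np.uint8),cv2.RETR_EXTERNAL,cv2.CHAIN_APPROX_NONE)
        c=max(c,key=cv2.contourArea)[:,0]
        X=np.array([atz(p,q,.023)[:2] for q in c])-O; x,y=1000*X@ux,1000*X@uy
        if abs(x).max()<60: print(n,r["score"],"x",x.min(),x.max(),"y",y.min(),y.max())
    for r in arm.masks_of(p,"cover")[:2]: print(n,"cover",r["score"],r["rect"])
```

```text
35.525 [0.5 0.2 0.2]
scene 0.64 x -25.31869922830341 31.46628838425653 y -19.266135003805356 18.44538143206231
top 0.86 x -20.52896784196669 27.83367995623996 y -21.7883858856119 13.45289908213302
top cover 0.58 [310.4, 200.0, 364.5, 248.6]
top cover 0.24 [262.3, 165.9, 287.1, 192.7]
```

```bash
python3 -c "
from plant import arm
print(arm.hand_in())"
```

```text
the job is handed in; nothing more can be done
None
```

The cover stands on the bench clear of the cradle with its buttons up, and the 52 x 34 mm cell lies flat in the bay with its taped end under the hood and the catch over its other end. I handed the job in at about 36 s of the 67 s; the last press after the catch had snapped reached about 34 N, more than the gentle push asked for.

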